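Rock the hand drive into mesh and park the pointer

TASK

Put the gear unit on the bench into hand drive: ease its black gear-change knob down while rocking the spindle with it until the hidden teeth mesh and the sleeve sits fully home, never forcing tooth against tooth. Then use the knob to turn the pointer disc until the pointer points straight at the tall slim post, let go and leave it engaged. Do not push the pointer itself and leave the things lying around alone.

Things in the scene. Friction and masses are not known exactly. Their poses are not given: they have to be found in the camera images.
- case: Grey cast gear unit, bolted down: 210 x 210 mm, flat top 60 mm above the bench, on a 240 x 240 x 10 mm foot plate. A dark round motor (72 mm across, axis 36 mm up) sticks out of its +x side to 215 mm from the centre. Origin: centre of its underside; the vertical axis of disc, spindle, sleeve and knob passes through it.
- pointer: Driven side: aluminium disc on the vertical axis, 110 mm across, 8 mm thick, with a flat pointer along its own +x ending in a 4 mm wide tip 88 mm out, and a guard ring (102 mm across, top 22 mm above the origin) around its hidden teeth. Origin: on the axis, disc underside, 66 mm up. Its yaw is where the pointer points. It turns stiffly (about 0.22 N m) and stays where left.
- sleeve: Dark steel sliding sleeve under the knob, 92 mm across, its skirt hiding three downward teeth. Turns with spindle and knob, freely until meshed. Slides 9 mm in all, with about 2 N of rubbing, and stays where left. Origin: on the axis, underside of its 10 mm disc: 93 mm up when fully raised, 84 mm when fully home on a firm stop; it starts 0 to 2 mm below fully raised.
- teeth (a point): Point on the axis, 82 mm up, level with the tops of the disc's six hidden teeth (60 degrees apart, 30 mm out; how they stand to the pointer is unknown, new each time). The sleeve meets them at 90 mm unless its teeth are within about 0.06 rad of the middle of the gaps; then it can go home. Meshed free play: 0.12 rad in all. Over 20 N between the teeth damages them.
- knob: Black plastic gear-change knob on the sleeve: round foot 56 mm across, 6 mm thick, with an upright grip bar 56 mm long (own x), 16 mm wide (own y), 42 mm high. Origin: on the axis, underside of the foot, 18 mm above the sleeve's origin at rest. It turns sleeve and spindle directly, either way, for at least a full turn.
- knob_grip (a point): Middle of the knob's grip bar, 27 mm above the knob's origin and 21 mm below the bar's top. The knob pushes the sleeve down through a spring of 5 N per mm with 5 mm of travel (2 mm of squeeze is 10 N) and springs back when let go; lifting the knob lifts the sleeve. Pressed with well over 10 N, the rubbing teeth may drag the disc along instead of slipping.
- slim_post: The tall slim steel post on the case top, the one to point at: 10 mm across, 26 mm high, 104 mm from the axis. Origin: centre of its foot, 60 mm above the bench.
- stout_post: The short stout steel post on the case top, on the pointer's other side, not the one to point at: 20 mm across, 12 mm high, 104 mm from the axis. Origin: centre of its foot.
- screwdriver: Bystander: a screwdriver lying on the bench, 190 mm long. Leave alone.
- grease_jar: Bystander: a grey jar with black cap, 54 mm across, 60 mm high, standing on the bench. Origin under its centre. Leave alone.
- spare_pulley: Bystander: an aluminium pulley, 64 mm across, 26 mm high, lying on the bench. Leave alone.

How it is judged:
On the way, in this order (a step that is already met when the one before it is completed fails the run):
1. the teeth are meshed: the sleeve is within 2 mm of fully home (z of sleeve in the frame of case below 0.086 m), for 0.2 s.
2. the pointer points at the slim post (the post's centre within 5 mm of the pointer's line) while the sleeve is home (z of sleeve in the frame of case below 0.086 m and x of slim_post in the frame of pointer above 0.08 m and y of slim_post in the frame of pointer between -0.005 and 0.005 m), for 0.2 s.
At the end, for the whole second after the job is handed in: The sleeve is within 2 mm of fully home, the pointer's line passes within 5 mm of the slim post's centre, and the disc is at rest (all of step 2 and angular speed of pointer below 0.05 rad/s); the robot touches nothing.
It fails at once if the teeth are pressed or driven together with more than 20 N (contact force between sleeve and pointer above 20 N).
It fails at once if the robot itself pushes the pointer disc (contact force between any of the arm, the fingers and pointer above 2 N).
It fails at once if a bystander (screwdriver, jar or pulley) is moved by more than 20 mm (distance of any of screwdriver, grease_jar, spare_pulley from where it was at the start of the episode above 0.02 m).
It also fails if it takes over 61 s, if anything falls off the work surface, if the arm or the gripper's body presses on something with over 40 N, if the wrist force passes 120 N, or if a joint passes its speed limit or range.

ROBOT

A 6-joint arm with a two-finger parallel gripper is mounted at the origin on the work surface. World frame = base frame: x ahead of the robot, y to its left, z up, the work surface at z = 0. Lengths are in m, angles in rad, forces in N, time in s.
With the tool pointing down it reaches from about 0.225 to 0.725 m from the base axis. Payload 3.1 kg.
Tool frame: the origin (TCP) lies at the very end of the fingers, on their centre line; the grasp point (between the pads) lies 19 mm behind it (env.pinch_z is the distance from the TCP to the grasp point, in m); y points along the fingers, z is the direction in which the jaws open and shut, and the axes are right-handed (so a half turn about y gives the same grasp; the last joint's range is limited). The gripper opens to 85 mm and grips with 20 to 120 N. Pads are 22 mm wide; open, the fingers measure 114 mm over their backs; the gripper's body (76 mm by 85 mm) begins 54 mm behind the grasp point. The pads swing forward as they close: fully open they stand 13 mm farther back than shut.
Start: joints at [-1.385, 0.048, 0.099, 1.622, 0, 1.443], TCP at [0.162, -0.499, 0.231] pointing down, gripper open.
Joint ranges: [-2.91, 2.91], [-0.99, 1.94], [-1.21, 1.42], [-2.12, 2.29], [-1.49, 1.47], [-3.14, 3.14]. Speed limits (rad/s): [2.79, 2.79, 3.14, 3.14, 3.14, 3.14].

INTERFACE

Orientations are given as a 3x3 rotation matrix whose columns are the frame's x, y, z axes.
In Python, from plant import telemetry, imaging, order, env gives the robot as it stands.
- The arm moves only by the tool jog_arm, never from a script. Its argument "targets" is a list that holds one entry, the list of rows, each a list of 7 numbers: the turn, a rotation vector about the tool's x, y, z each as a share of pi rad, from -1 to 1, then the shift along the tool's x, y, z each as a share of 4 cm, from -1 to 1, then the opening, from -1 (shut) to 1 (fully open). A call has exactly 10 rows; each row shifts and turns the commanded pose from where the row before left it, along the tool's axes as they then stand; what a row does not reach is not made up. A row lasts 1/10 s, in which the tool goes at most 50 mm and 8.59 degrees, less where a joint would pass 70% of its speed; a pose out of reach is approached as far as the arm can. A call with a number of a shift or a turn outside -1 to 1 is refused whole. A call with a gripper value outside its range is refused whole. The fingers move at their own pace and stop on an object; "grip_force" is the grip in N (left out, the last holds). Time passes only in rows, so rows that do not move let the fingers close, or fill a call up. It gives the time, the measured TCP pose, the force and the opening at its end, in the units of the state.
- telemetry.read_state(): the state, without advancing time (a new reading comes with each control period).
- imaging.grab_frame(name): name is "side" or "top" or "wrist"; returns a dict with "pixels" (400x640x3 uint8, blue, green, red), "z_map" (400x640 float32, m along the optical axis (not along the pixel's ray), 0 where there is no reading), "fx", "fy", "cx", "cy" (pixels), "xyz" and "attitude" of the camera in the world; the wrist camera has in their place "T_tool_cam" (4x4, takes a point from camera to tool coordinates, whose origin is the TCP and whose axes are the tool frame's). Camera axes: x right, y down, z forward; pixel columns grow to the right and rows downward; lengths in m; the calibration is good to about 2 mm. A picture is of the moment at which its call begins: read the wrist's pose just before it.
- order.sign_off(): hands the job in, once; it reports no verdict.
The state is a dict: "time_s": time; "joint_positions": joint angles; "qvel": joint speeds; "effort": joint torques, N m; "tool_pos": TCP position; "tool_rot": TCP orientation; "ft_force": force on the tool from outside, world axes, zero at the start; "torque": the same for the moment, N m; "finger_gap": finger opening in m.
Only numpy, scipy, OpenCV 4.12 (cv2) and the standard library are available. Lean on these libraries where they do the work, as an engineer would, in place of code of your own. Each camera call takes 0.05 s, during which the arm holds its last target. There are 200 camera calls.

## Working session

There is one attempt and no reset: what is moved stays moved. The work goes in short steps, Python scripts to look and compute and a tool call to move; the robot and the scene stay as the last step left them, time stands still between calls to the robot, and variables do not carry over. Pictures are saved under pics/ and viewed, about 8 in all and at most 12, crops included, and the job is handed in when it is done.

Besides the shell and the picture viewer there is one more tool, called after "Call:" by a JSON object that holds its "op" and its "data", one argument or row to a line. jog_arm: Moves the arm, as the interface text tells. Its arguments: {"type":"object","properties":{"targets":{"type":"array","items":{"type":"array","items":{"type":"array","items":{"type":"number","minimum":-1,"maximum":1}}}},"grip_force":{"type":"number"}},"required":["targets"]}

```bash
mkdir -p pics; ls; python3 - <<'E'
from plant import telemetry, imaging, env
import cv2, numpy as np
s=telemetry.read_state(); print(s['time_s'],np.round(s['tool_pos'],4),np.round(s['tool_rot'],3),s['ft_force'],s['finger_gap'],env.pinch_z)
for n in("top","side"):
    f=imaging.grab_frame(n); np.savez(f'{n}0.npz',**f)
    print(n,f['fx'],f['fy'],f['cx'],f['cy'],np.round(f['xyz'],3),np.round(f['attitude'],3).tolist())
    cv2.imwrite(f'pics/{n}0.png',f['pixels'])
E
```

```text
pics
0.0 [ 0.1619 -0.4988  0.2301] [[-0.951 -0.     0.309]
 [-0.309  0.002 -0.951]
 [-0.    -1.    -0.002]] [-0.62152211 -0.92648777 -0.79530513] 0.08576400706148662 0.0187
top 502.8135798864126 502.8135798864126 313.0064836821798 201.79224687337168 [0.47  0.034 1.331] [[-0.008, -0.996, 0.087], [-1.0, 0.009, 0.016], [-0.017, -0.087, -0.996]]
side 384.81310687301254 384.81310687301254 321.3372566163404 200.5657362411336 [0.502 0.753 0.521] [[-0.996, -0.025, 0.086], [-0.087, 0.507, -0.858], [-0.023, -0.862, -0.507]]
```

View pics/top0.png

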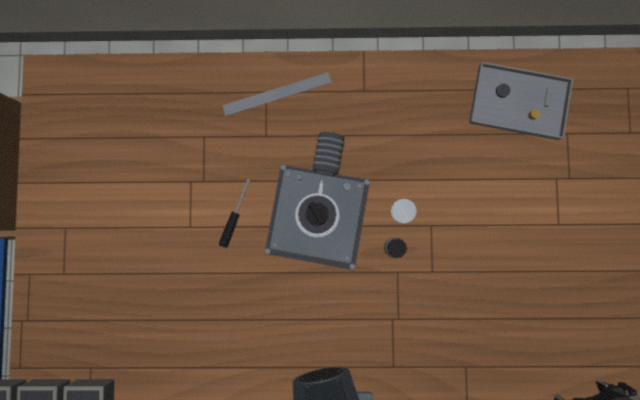

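View pics/side0.png

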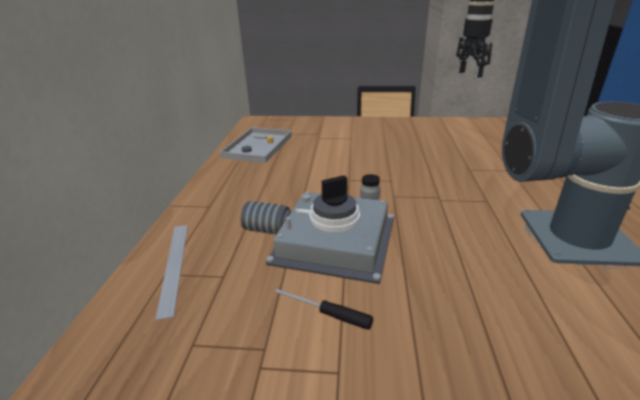

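The top view shows the gear unit at about (318,215), the pointer tip at (320,183), and post candidates at (299,178) and (347,186). The side view shows the slim post at about (289,222), on the +y side. Next I'll measure with depth.

```bash
cat > h.py <<'E'
import numpy as np, cv2
from plant import telemetry, imaging, env
def cloud(f,pose=None):
    z=f['z_map']; v,u=np.indices(z.shape)
    P=np.stack([(u-f['cx'])/f['fx']*z,(v-f['cy'])/f['fy']*z,z],-1)
    if 'xyz' in f: R,t=f['attitude'],f['xyz']
    else:
        p,Rt=pose; T=f['T_tool_cam']; R=Rt@T[:3,:3]; t=Rt@T[:3,3]+p
    W=P@np.array(R).T+t; W[z==0]=np.nan; return W
E
python3 - <<'E'
from h import *
f=dict(np.load('top0.npz')); W=cloud(f)
roi=np.zeros(W.shape[:2],bool); roi[150:285,250:385]=1
Z=W[...,2]
for lo,hi in((.135,.19),(.095,.125),(.05,.064),(.066,.085)):
    m=roi&(Z>lo)&(Z<hi); p=W[m]; r=cv2.minAreaRect(p[:,:2].astype(np.float32))
    print(lo,m.sum(),np.round(p.mean(0),4),np.round(r[0],4),np.round(r[1],4),r[2],np.median(p[:,2]))
np.set_printoptions(linewidth=200)
print('slim'); print((Z[172:186,290:308]*1000).round().astype(int))
print('stout'); print((Z[178:194,338:356]*1000).round().astype(int))
c=f['pixels'][155:280,255:380]; cv2.imwrite('pics/topc.png',cv2.resize(c,None,fx=4.8,fy=4.8,interpolation=cv2.INTER_CUBIC))
E
```

```text
0.135 168 [0.5473 0.0433 0.158 ] [0.5477 0.0433] [0.0557 0.0159] 30.182273864746094 0.15846881155648151
0.095 943 [0.5469 0.0434 0.1066] [0.5477 0.044 ] [0.0907 0.0903] 44.70930480957031 0.10398578777482959
0.05 5089 [0.5513 0.0423 0.0596] [0.5824 0.0368] [0.21   0.2801] 79.33219146728516 0.059864173966674095
0.066 671 [0.6097 0.0259 0.0718] [0.5856 0.0367] [0.1926 0.2635] 80.77982330322266 0.0716281946434838
slim
[[                  61                   57                   59                   60                   60                   62                   58                   56                   56
                    62                   62                   64                   62                   63                   65                   59                   59                   60]
 [                  62                   62                   63                   58                   58                   64                   62                   60                   57
                    58                   59                   62                   60                   60  
[... 4959 characters left out ...]
57 61 62 63]
 [61 64 67 63 57 60 64 72 72 72 72 74 63 61 65 60 62 57]
 [58 67 63 60 60 56 73 74 71 69 69 70 72 60 63 61 62 60]
 [61 65 59 62 57 55 70 71 74 69 73 73 74 64 57 65 57 59]
 [55 57 65 60 59 65 68 69 74 69 74 73 70 64 62 58 57 64]
 [59 60 63 61 56 64 71 74 77 78 76 75 72 60 61 60 60 60]
 [60 59 57 57 61 59 69 73 68 75 77 74 70 61 62 62 59 59]
 [63 59 64 61 59 58 59 74 70 71 72 73 58 63 58 63 60 56]
 [56 63 58 58 60 59 58 64 63 63 58 59 64 58 61 64 57 60]
 [62 58 63 62 62 61 62 58 55 59 62 60 57 62 61 62 56 60]
 [59 57 59 62 62 64 59 59 60 64 60 69 63 58 57 71 58 64]
 [57 61 62 59 57 60 58 59 62 58 55 56 60 59 59 62 63 63]]<stdin>:9: RuntimeWarning: invalid value encountered in cast
```

View pics/topc.png

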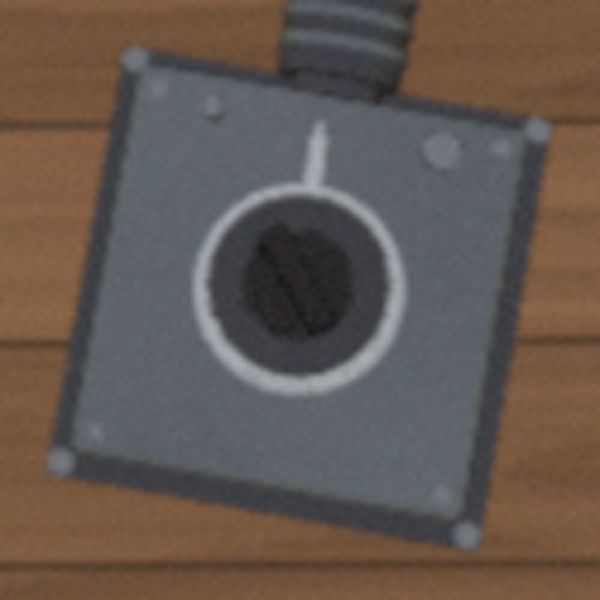

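The crop shows the pointer tip at crop (320,122), the slim post at (213,108), the stout post at (442,150), and the grip bar at yaw of about 30°. The axis is near (0.5475, 0.0437). Now I'll move in above the knob.

Call:
{"op": "jog_arm", "data": {
  "targets": [
    [[0,0,0,-0.8,0,-0.6,1],[0,0,0,-0.8,0,-0.6,1],[0,0,0,-0.8,0,-0.6,1],[0,0,0,-0.8,0,-0.6,1],[0,0,0,-0.8,0,-0.6,1],[0,0,0,-0.8,0,-0.6,1],[0,0,0,-0.8,0,-0.6,1],[0,0,0,-0.8,0,-0.6,1],[0,0,0,-0.8,0,-0.6,1],[0,0,0,-0.8,0,-0.6,1]]
  ]
}}

```text
time_s: 1.1
tool_pos: [0.3928, -0.1707, 0.2309]
tool_rot: [[-0.951, -0.0, 0.309], [-0.309, 0.0, -0.951], [0.0, -1.0, -0.0]]
ft_force: [-0.1, 0.0, -0.1]
finger_gap: 0.0854
```

```bash
cat >> h.py <<'E'
AX=np.array([.5475,.0437])
def st(target=None,yaw=None):
    """print state; with target (world TCP) the shares in tool axes"""
    s=telemetry.read_state(); p,R=np.array(s['tool_pos']),np.array(s['tool_rot'])
    print('t',round(s['time_s'],2),'p',np.round(p,4),'yawz',round(np.degrees(np.arctan2(R[1,2],R[0,2])),2),'tilt',np.round(R[2],4),
      'F',np.round(s['ft_force'],2),'T',np.round(s['torque'],3),'gap',round(s['finger_gap'],4),'j6',round(s['joint_positions'][5],3))
    if target is not None: print('shares',np.round(R.T@(np.array(target)-p)/.04,3))
    return s
E
python3 - <<'E'
from h import *
st([*AX,.23])
f=dict(np.load('top0.npz')); R,t=np.array(f['attitude']),f['xyz']
def px(u,v,z):
    d=R@[(u-f['cx'])/f['fx'],(v-f['cy'])/f['fy'],1]; return t+d*(z-t[2])/d[2]
W=cloud(f); Z=W[...,2]
a=lambda p:(np.round(p,4),np.degrees(np.arctan2(p[1]-AX[1],p[0]-AX[0])),np.hypot(*(p[:2]-AX)))
print('slim',a(px(299.5,177.2,.086)))
m=np.zeros(Z.shape,bool); m[178:194,338:356]=1; m&=(Z>.067)&(Z<.08); print('stout',a(W[m].mean(0)))
g=f['pixels'].astype(int).sum(2)
for v in range(180,196): 
    r=g[v,312:328]-g[v,308:312].mean(); r=np.clip(r-60,0,None)
    if r.sum()>0: u=312+(r*np.arange(16)).sum()/r.sum(); print(v,round(u,2),a(px(u,v,.074)))
E
```

```text
t 1.1 p [ 0.3928 -0.1707  0.2309] yawz -72.03 tilt [ 4.e-04 -1.e+00 -4.e-04] F [-0.11  0.02 -0.11] T [-0.037 -0.034  0.065] gap 0.0854 j6 2.261
shares [-5.333  0.021 -3.904]
slim (array([0.6407, 0.0869, 0.086 ]), np.float64(24.882947906514733), np.float64(0.1027525603064326))
stout (array([ 0.6189, -0.0323,  0.0721]), np.float64(-46.79154842909681), np.float64(0.10430145746993483))
180 321.0 (array([0.6347, 0.0333, 0.074 ]), np.float64(-6.785417161827651), np.float64(0.08783515642376406))
181 321.18 (array([0.6322, 0.0329, 0.074 ]), np.float64(-7.2774559923221425), np.float64(0.08536683174094319))
182 321.0 (array([0.6296, 0.0334, 0.074 ]), np.float64(-7.168909851060409), np.float64(0.08279539638267921))
183 320.9 (array([0.6271, 0.0336, 0.074 ]), np.float64(-7.206711804167859), np.float64(0.08024989183246428))
184 320.69 (array([0.6246, 0.0342, 0.074 ]), np.float64(-7.028479633385192), np.float64(0.07767107856799305))
185 320.64 (array([0.6221, 0.0343, 0.074 ]), np.float64(-7.160663153173567), np.float64(0.07514175126272207))
186 320.55 (array([0.6195, 0.0346, 0.074 ]), np.float64(-
[... 230 characters left out ...]
268225), np.float64(0.06754053922427987))
189 320.29 (array([0.6119, 0.0353, 0.074 ]), np.float64(-7.41718100438233), np.float64(0.06498528059061875))
190 320.11 (array([0.6094, 0.0358, 0.074 ]), np.float64(-7.277759638462313), np.float64(0.0624202430729229))
191 319.86 (array([0.6069, 0.0364, 0.074 ]), np.float64(-6.9699482278574285), np.float64(0.05983780874087273))
192 319.63 (array([0.6044, 0.037 , 0.074 ]), np.float64(-6.677816736241165), np.float64(0.05726275372382709))
193 318.12 (array([0.6019, 0.0408, 0.074 ]), np.float64(-3.009045982374256), np.float64(0.05445859489295695))
194 317.52 (array([0.5994, 0.0424, 0.074 ]), np.float64(-1.449195112689873), np.float64(0.05188909188872341))
```

Call:
{"op": "jog_arm", "data": {
  "targets": [
    [[0,0,0,-0.762,0,-0.558,1],[0,0,0,-0.762,0,-0.558,1],[0,0,0,-0.762,0,-0.558,1],[0,0,0,-0.762,0,-0.558,1],[0,0,0,-0.762,0,-0.558,1],[0,0,0,-0.762,0,-0.558,1],[0,0,0,-0.762,0,-0.556,1],[0,-0.0223,0,0,0,0,1],[0,-0.0223,0,0,0,0,1],[0,-0.0223,0,0,0,0,1]]
  ]
}}

```text
time_s: 2.1
tool_pos: [0.5469, 0.0427, 0.2303]
tool_rot: [[-0.864, -0.002, 0.504], [-0.504, 0.0, -0.864], [0.002, -1.0, -0.001]]
ft_force: [-0.1, 0.4, 0.1]
finger_gap: 0.0855
```

```bash
python3 - <<'E'
from h import *
s=st([*AX,.126])
f=imaging.grab_frame('wrist'); W=cloud(f,(np.array(s['tool_pos']),np.array(s['tool_rot'])))
cv2.imwrite('pics/w1.png',f['pixels'])
Z=W[...,2]; d=np.hypot(W[...,0]-AX[0],W[...,1]-AX[1])
for lo,hi,rr in((.148,.17,.05),(.09,.107,.06),(.107,.122,.04)):
    m=(d<rr)&(Z>lo)&(Z<hi); p=W[m]
    if m.sum()<20: print(lo,m.sum()); continue
    r=cv2.minAreaRect(p[:,:2].astype(np.float32)); print(lo,m.sum(),np.round(r[0],4),np.round(r[1],4),r[2],np.median(p[:,2]))
E
```

```text
t 2.1 p [0.5469 0.0427 0.2303] yawz -59.75 tilt [ 0.0017 -1.     -0.001 ] F [-0.1   0.43  0.09] T [ 0.002  0.041 -0.045] gap 0.0855 j6 2.569
shares [-0.032  2.607 -0.012]
0.148 1363 [0.5478 0.0428] [0.0557 0.0156] 30.685749053955078 0.1581633242207878
0.09 3942 [0.5484 0.0433] [0.0905 0.0929] 31.97952651977539 0.10248669728022211
0.107 1645 [0.5486 0.0433] [0.053  0.0547] 32.99018096923828 0.11639299444430501
```

View pics/w1.png

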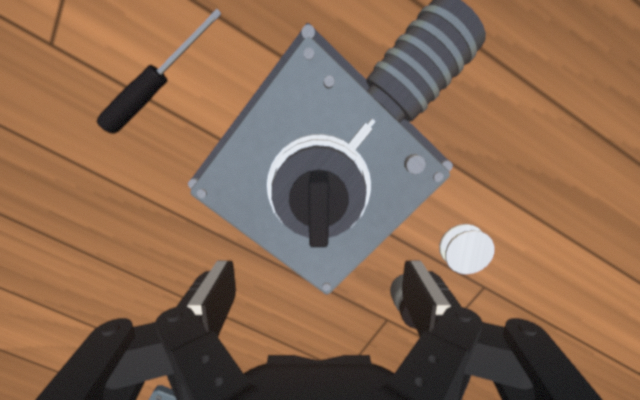

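The wrist view shows the bar at (318,208), aligned with the finger axis and clear of both fingers. Descending and gripping.

Call:
{"op": "jog_arm", "data": {
  "targets": [
    [[0,0,0,-0.027,0.6,0,1],[0,0,0,0,0.6,0,1],[0,0,0,0,0.6,0,1],[0,0,0,0,0.6,0,1],[0,0,0,0,0.23,0,1],[0,0,0,0,0,0,-1],[0,0,0,0,0,0,-1],[0,0,0,0,0,0,-1],[0,0,0,0,0,0,-1],[0,0,0,0,0,0,-1]]
  ],
  "grip_force": 60
}}

```text
time_s: 3.15
tool_pos: [0.5484, 0.0433, 0.1272]
tool_rot: [[-0.866, 0.001, 0.5], [-0.5, 0.002, -0.866], [-0.002, -1.0, -0.001]]
ft_force: [-0.5, 2.7, 0.2]
finger_gap: 0.015
```

```bash
python3 - <<'E'
from h import *
s=st([*AX,.125])
E
```

```text
t 3.15 p [0.5484 0.0433 0.1272] yawz -59.97 tilt [-2.e-03 -1.e+00 -9.e-04] F [-0.53  2.74  0.19] T [ 0.244 -0.105 -0.009] gap 0.015 j6 2.573
shares [ 0.015  0.055 -0.02 ]
```

Call:
{"op": "jog_arm", "data": {
  "targets": [
    [[0,0,0,0,0.0125,0,-1],[0,0,0,0,0.0125,0,-1],[0,0,0,0,0.0125,0,-1],[0,0,0,0,0.0125,0,-1],[0,0,0,0,0.0125,0,-1],[0,0,0,0,0,0,-1],[0,0,0,0,0,0,-1],[0,0,0,0,0,0,-1],[0,0,0,0,0,0,-1],[0,0,0,0,0,0,-1]]
  ]
}}

```text
time_s: 4.15
tool_pos: [0.5484, 0.0431, 0.1241]
tool_rot: [[-0.866, 0.001, 0.501], [-0.501, 0.001, -0.866], [-0.002, -1.0, -0.0]]
ft_force: [0.3, 5.6, 5.2]
finger_gap: 0.0152
```

```bash
python3 - <<'E'
from h import *
s=st()
E
```

```text
t 4.15 p [0.5484 0.0431 0.1241] yawz -59.96 tilt [-1.6e-03 -1.0e+00 -4.0e-04] F [0.32 5.6  5.19] T [ 1.176 -0.156 -0.062] gap 0.0152 j6 2.573
```

Light tooth-on-tooth contact at about 5 N. Next I'll sweep counter-clockwise with light pressure.

Call:
{"op": "jog_arm", "data": {
  "targets": [
    [[0,0,0,0,0.008,0,-1],[0,-0.011,0,0,0,0,-1],[0,-0.011,0,0,0,0,-1],[0,-0.011,0,0,0,0,-1],[0,-0.011,0,0,0,0,-1],[0,-0.011,0,0,0,0,-1],[0,-0.011,0,0,0,0,-1],[0,-0.011,0,0,0,0,-1],[0,-0.011,0,0,0,0,-1],[0,0,0,0,0,0,-1]]
  ]
}}

```text
time_s: 5.15
tool_pos: [0.5482, 0.0436, 0.1239]
tool_rot: [[-0.696, 0.001, 0.718], [-0.718, 0.002, -0.696], [-0.002, -1.0, -0.001]]
ft_force: [0.2, 6.7, 5.5]
finger_gap: 0.0152
```

```bash
python3 - <<'E'
from h import *
s=st()
E
```

```text
t 5.15 p [0.5482 0.0436 0.1239] yawz -44.09 tilt [-2.1e-03 -1.0e+00 -9.0e-04] F [0.19 6.7  5.53] T [ 1.446  0.022 -0.043] gap 0.0152 j6 2.296
```

Call:
{"op": "jog_arm", "data": {
  "targets": [
    [[0,0,0,0,0.005,0,-1],[0,-0.011,0,0,0,0,-1],[0,-0.011,0,0,0,0,-1],[0,-0.011,0,0,0,0,-1],[0,-0.011,0,0,0,0,-1],[0,-0.011,0,0,0,0,-1],[0,-0.011,0,0,0,0,-1],[0,-0.011,0,0,0,0,-1],[0,-0.011,0,0,0,0,-1],[0,0,0,0,0,0,-1]]
  ]
}}

```text
time_s: 6.15
tool_pos: [0.5478, 0.044, 0.1238]
tool_rot: [[-0.473, 0.0, 0.881], [-0.881, 0.003, -0.473], [-0.003, -1.0, -0.001]]
ft_force: [-0.9, 6.6, 6.2]
finger_gap: 0.0153
```

```bash
python3 - <<'E'
from h import *
s=st()
E
```

```text
t 6.15 p [0.5478 0.044  0.1238] yawz -28.23 tilt [-0.0026 -1.     -0.0013] F [-0.88  6.64  6.2 ] T [1.52  0.197 0.037] gap 0.0153 j6 2.02
```

Call:
{"op": "jog_arm", "data": {
  "targets": [
    [[0,-0.011,0,0,0,0,-1],[0,-0.011,0,0,0,0,-1],[0,-0.011,0,0,0,0,-1],[0,-0.011,0,0,0,0,-1],[0,-0.011,0,0,0,0,-1],[0,-0.011,0,0,0,0,-1],[0,-0.011,0,0,0,0,-1],[0,-0.011,0,0,0,0,-1],[0,0,0,0,0,0,-1],[0,0,0,0,0,0,-1]]
  ]
}}

```text
time_s: 7.15
tool_pos: [0.5473, 0.0442, 0.1219]
tool_rot: [[-0.215, -0.002, 0.977], [-0.977, 0.003, -0.215], [-0.003, -1.0, -0.003]]
ft_force: [-0.0, 6.6, 0.3]
finger_gap: 0.0149
```

```bash
python3 - <<'E'
from h import *
s=st()
f=imaging.grab_frame('side'); cv2.imwrite('pics/s2.png',cv2.resize(f['pixels'][150:290,220:420],None,fx=4,fy=4,interpolation=cv2.INTER_CUBIC))
E
```

```text
t 7.15 p [0.5473 0.0442 0.1219] yawz -12.41 tilt [-0.003  -1.     -0.0026] F [-0.02  6.56  0.26] T [ 1.689 -0.237 -0.007] gap 0.0149 j6 1.744
```

View pics/s2.png

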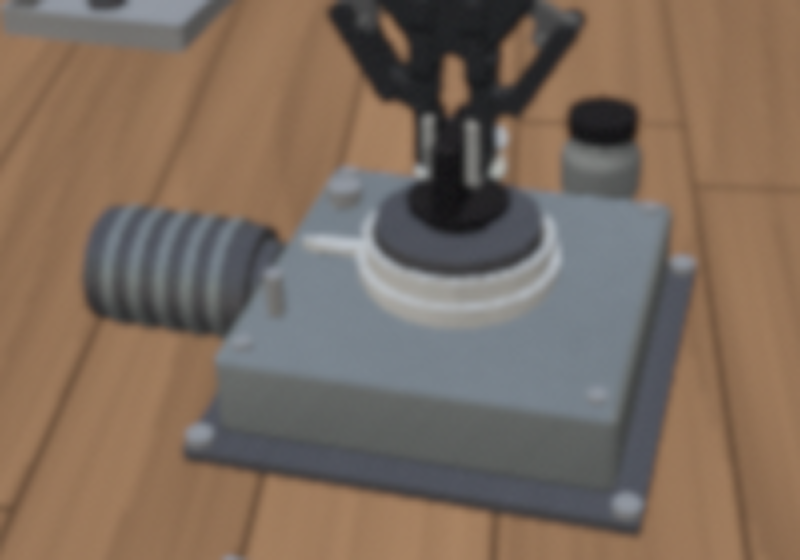

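Fz dropped from 6 to 0.3 N and the tool sank 2 mm, so the teeth have found the gap. The side view at (340,243) shows the pointer has not moved noticeably. Now easing the knob down.

Call:
{"op": "jog_arm", "data": {
  "targets": [
    [[0,0,0,0,0.01,0,-1],[0,0,0,0,0.01,0,-1],[0,0,0,0,0.01,0,-1],[0,0,0,0,0.01,0,-1],[0,0,0,0,0.01,0,-1],[0,0,0,0,0,0,-1],[0,0,0,0,0,0,-1],[0,0,0,0,0,0,-1],[0,0,0,0,0,0,-1],[0,0,0,0,0,0,-1]]
  ]
}}

```text
time_s: 8.2
tool_pos: [0.5473, 0.0442, 0.1198]
tool_rot: [[-0.215, -0.002, 0.977], [-0.977, 0.003, -0.215], [-0.003, -1.0, -0.003]]
ft_force: [0.2, 7.0, 0.3]
finger_gap: 0.0151
```

```bash
python3 - <<'E'
from h import *
s=st()
E
```

```text
t 8.2 p [0.5473 0.0442 0.1198] yawz -12.41 tilt [-0.003  -1.     -0.0027] F [0.15 7.   0.33] T [ 1.679 -0.233  0.035] gap 0.0151 j6 1.744
```

Call:
{"op": "jog_arm", "data": {
  "targets": [
    [[0,0,0,0,0.01,0,-1],[0,0,0,0,0.01,0,-1],[0,0,0,0,0.01,0,-1],[0,0,0,0,0.01,0,-1],[0,0,0,0,0,0,-1],[0,0,0,0,0,0,-1],[0,0,0,0,0,0,-1],[0,0,0,0,0,0,-1],[0,0,0,0,0,0,-1],[0,0,0,0,0,0,-1]]
  ]
}}

```text
time_s: 9.2
tool_pos: [0.5473, 0.0442, 0.1187]
tool_rot: [[-0.215, -0.002, 0.977], [-0.977, 0.003, -0.215], [-0.003, -1.0, -0.002]]
ft_force: [-0.2, 6.7, 2.1]
finger_gap: 0.0153
```

```bash
python3 - <<'E'
from h import *
s=st()
E
```

```text
t 9.2 p [0.5473 0.0442 0.1187] yawz -12.41 tilt [-0.003  -1.     -0.0024] F [-0.18  6.71  2.09] T [ 1.679 -0.058  0.053] gap 0.0153 j6 1.744
```

Call:
{"op": "jog_arm", "data": {
  "targets": [
    [[0,0,0,0,0.01,0,-1],[0,0,0,0,0.01,0,-1],[0,0,0,0,0.01,0,-1],[0,0,0,0,0,0,-1],[0,0,0,0,0,0,-1],[0,0,0,0,0,0,-1],[0,0,0,0,0,0,-1],[0,0,0,0,0,0,-1],[0,0,0,0,0,0,-1],[0,0,0,0,0,0,-1]]
  ]
}}

```text
time_s: 10.2
tool_pos: [0.5474, 0.0442, 0.1182]
tool_rot: [[-0.215, -0.001, 0.977], [-0.977, 0.003, -0.215], [-0.003, -1.0, -0.002]]
ft_force: [-1.5, 7.3, 4.5]
finger_gap: 0.0147
```

```bash
python3 - <<'E'
from h import *
s=st()
E
```

```text
t 10.2 p [0.5474 0.0442 0.1182] yawz -12.41 tilt [-0.0031 -1.     -0.002 ] F [-1.46  7.32  4.48] T [ 1.724  0.191 -0.036] gap 0.0147 j6 1.744
```

Travel from tooth contact to the stop is about 6 mm (90 → 84), so the sleeve is home. Turning the disc counter-clockwise slowly.

Call:
{"op": "jog_arm", "data": {
  "targets": [
    [[0,0,0,-0.012,0,0,-1],[0,-0.006,0,0,0,0,-1],[0,-0.012,0,0,0,0,-1],[0,-0.012,0,0,0,0,-1],[0,-0.012,0,0,0,0,-1],[0,-0.012,0,0,0,0,-1],[0,-0.012,0,0,0,0,-1],[0,-0.012,0,0,0,0,-1],[0,-0.012,0,0,0,0,-1],[0,-0.006,0,0,0,0,-1]]
  ]
}}

```text
time_s: 11.2
tool_pos: [0.5468, 0.0444, 0.1181]
tool_rot: [[0.085, -0.003, 0.996], [-0.996, 0.003, 0.085], [-0.003, -1.0, -0.002]]
ft_force: [-2.9, 6.0, 5.0]
finger_gap: 0.0151
```

```bash
python3 - <<'E'
from h import *
s=st()
f=imaging.grab_frame('top'); cv2.imwrite('pics/t3.png',cv2.resize(f['pixels'][155:280,255:380],None,fx=4.8,fy=4.8,interpolation=cv2.INTER_CUBIC)); np.savez('t3.npz',**f)
E
```

```text
t 11.2 p [0.5468 0.0444 0.1181] yawz 4.88 tilt [-0.0033 -1.     -0.0024] F [-2.93  6.03  5.01] T [ 1.669  0.406 -0.274] gap 0.0151 j6 1.443
```

View pics/t3.png

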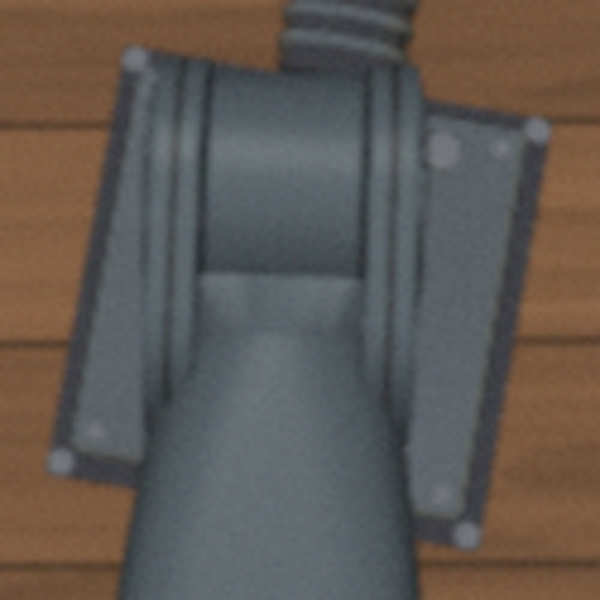

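The top view is blocked by the arm. The −0.27 N·m torque shows the disc is being driven. I'll use the wrist camera.

```bash
python3 - <<'E'
from h import *
s=st()
f=imaging.grab_frame('wrist'); cv2.imwrite('pics/w4.png',f['pixels']); np.savez('w4.npz',p=s['tool_pos'],R=s['tool_rot'],**f)
g=imaging.grab_frame('side'); np.savez('s4.npz',**g)
cv2.imwrite('pics/s4.png',cv2.resize(g['pixels'][180:260,250:400],None,fx=5,fy=5,interpolation=cv2.INTER_CUBIC))
E
```

```text
t 11.25 p [0.5468 0.0444 0.1181] yawz 4.9 tilt [-0.0032 -1.     -0.0024] F [-2.18  6.98  5.22] T [ 1.631  0.436 -0.23 ] gap 0.0152 j6 1.442
```

View pics/w4.png

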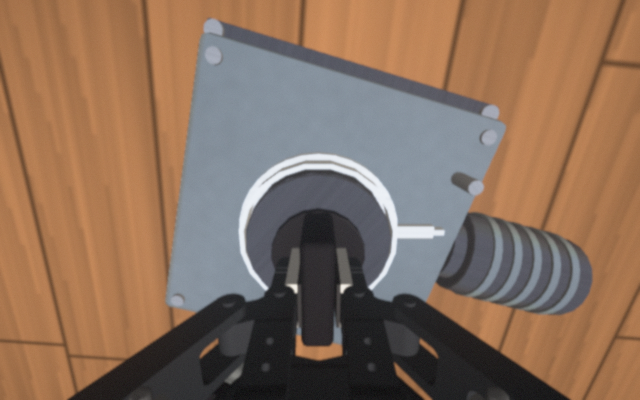

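View pics/s4.png

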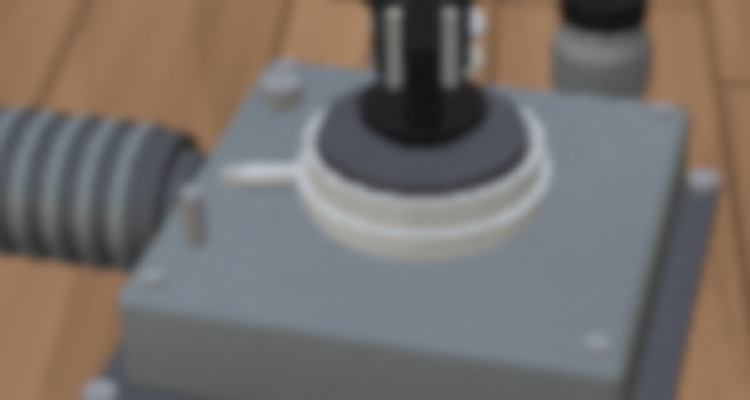

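The wrist view shows the pointer from (398,232) to (443,232) and the slim post with its foot at about (457,180) and top at (476,187).

```bash
cat >> h.py <<'E'
def point(f,p,R,postpx=None):
    R=np.array(R);T=f['T_tool_cam']; Rc=R@T[:3,:3]; t=R@T[:3,3]+p
    def px(u,v,z):
        d=Rc@[(u-f['cx'])/f['fx'],(v-f['cy'])/f['fy'],1]; return (t+d*(z-t[2])/d[2])[:2]
    def inv(w):
        c=Rc.T@(np.array(w)-t); return c[:2]/c[2]*f['fx']+[f['cx'],f['cy']]
    img=f['pixels'].min(2).astype(int)
    m=img>150; n,l,stt,_=cv2.connectedComponentsWithStats(m.astype(np.uint8))
    v,u=np.nonzero(m); q=np.array([px(a,b,.074) for a,b in zip(u,v)])
    d=q-AX; r=np.hypot(*d.T); ang=np.degrees(np.arctan2(d[:,1],d[:,0]))
    k=(r>.061)&(r<.092)&(abs(ang-10)<30); q=q[k]
    vx,vy,x0,y0=cv2.fitLine(q.astype(np.float32),cv2.DIST_HUBER,0,.01,.01).ravel()
    if vx<0: vx,vy=-vx,-vy
    print('n',k.sum(),'line dir',np.degrees(np.arctan2(vy,vx)),'mean-angle about AX',np.degrees(np.arctan2(*(q.mean(0)-AX)[::-1])),
     'rmax',r[k].max(),'axis off line mm',1e3*((AX[0]-x0)*vy-(AX[1]-y0)*vx))
    a=np.radians(24.9); P=AX+.104*np.array([np.cos(a),np.sin(a)])
    print('post top expected px',inv([*P,.086]),'foot',inv([*P,.06]))
    if postpx is not None:
        P=px(*postpx,.086); print('post',P,np.degrees(np.arctan2(*(P-AX)[::-1])),np.hypot(*(P-AX)))
        print('post off pointer line mm',1e3*((P[1]-y0)*vx-(P[0]-x0)*vy))
E
python3 - <<'E'
from h import *
d=np.load('w4.npz'); f={k:d[k] for k in d}; point(f,d['p'],d['R'],(476,187))
E
```

```text
n 493 line dir 4.0658913 mean-angle about AX 4.504501212564725 rmax 0.08814388724885606 axis off line mm 0.5589393755844589
post top expected px [476.43986934 186.27183186] foot [457.46244944 176.78696032]
post [0.64168026 0.08700911] 24.69549665840422 0.10366098642067749
post off pointer line mm 35.96344659794937
```

Call:
{"op": "jog_arm", "data": {
  "targets": [
    [[0,-0.006,0,0,0,0,-1],[0,-0.0125,0,0,0,0,-1],[0,-0.0125,0,0,0,0,-1],[0,-0.0125,0,0,0,0,-1],[0,-0.0125,0,0,0,0,-1],[0,-0.0125,0,0,0,0,-1],[0,-0.0125,0,0,0,0,-1],[0,-0.0125,0,0,0,0,-1],[0,-0.0125,0,0,0,0,-1],[0,-0.006,0,0,0,0,-1]]
  ]
}}

```text
time_s: 12.35
tool_pos: [0.5462, 0.0444, 0.118]
tool_rot: [[0.423, -0.004, 0.906], [-0.906, 0.003, 0.423], [-0.004, -1.0, -0.002]]
ft_force: [-2.8, 5.8, 5.5]
finger_gap: 0.0149
```

Call:
{"op": "jog_arm", "data": {
  "targets": [
    [[0,0,0,0,0,0,-1],[0,0,0,0,0,0,-1],[0,0,0,0,0,0,-1],[0,0,0,0,0,0,-1],[0,0,0,0,0,0,-1],[0,0,0,0,0,0,-1],[0,0,0,0,0,0,-1],[0,0,0,0,0,0,-1],[0,0,0,0,0,0,-1],[0,0,0,0,0,0,-1]]
  ]
}}

```text
time_s: 13.35
tool_pos: [0.5462, 0.0444, 0.118]
tool_rot: [[0.422, -0.004, 0.906], [-0.906, 0.003, 0.422], [-0.004, -1.0, -0.002]]
ft_force: [-3.0, 6.3, 5.3]
finger_gap: 0.0154
```

```bash
python3 - <<'E'
from h import *
s=st()
f=imaging.grab_frame('wrist'); cv2.imwrite('pics/w5.png',f['pixels']); point(f,s['tool_pos'],s['tool_rot'])
E
```

```text
t 13.35 p [0.5462 0.0444 0.118 ] yawz 24.98 tilt [-0.0043 -1.     -0.0025] F [-2.99  6.26  5.31] T [ 1.548  0.756 -0.196] gap 0.0154 j6 1.092
n 468 line dir 25.071236 mean-angle about AX 24.628970979601586 rmax 0.0877720735114657 axis off line mm -0.5632826683148808
post top expected px [477.49087788 239.31210004] foot [459.37093434 224.28151612]
```

View pics/w5.png

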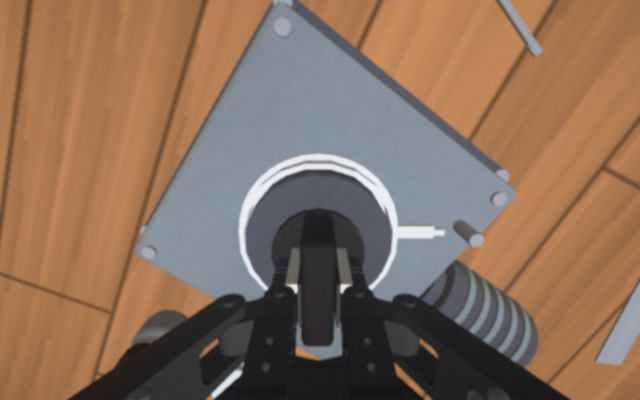

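The wrist view shows the pointer (398–443, 232) aimed at the slim post (457–476, 225–240). Measured, the pointer is at about 24.8° and the post at 24.8°. Releasing, then lifting.

Call:
{"op": "jog_arm", "data": {
  "targets": [
    [[0,0,0,0,0,0,1],[0,0,0,0,0,0,1],[0,0,0,0,0,0,1],[0,0,0,0,0,0,1],[0,0,0,0,0,0,1],[0,0,0,0,0,0,1],[0,0,0,0,0,0,1],[0,0,0,0,0,0,1],[0,0,0,0,0,0,1],[0,0,0,0,0,0,1]]
  ]
}}

```text
time_s: 14.4
tool_pos: [0.5481, 0.0431, 0.1183]
tool_rot: [[0.422, 0.0, 0.906], [-0.906, -0.0, 0.422], [0.0, -1.0, 0.0]]
ft_force: [-0.9, 0.5, 0.8]
finger_gap: 0.0852
```

Call:
{"op": "jog_arm", "data": {
  "targets": [
    [[0,0,0,0,-0.2,0,1],[0,0,0,0,-0.4,0,1],[0,0,0,0,-0.4,0,1],[0,0,0,0,-0.4,0,1],[0,0,0,0,-0.4,0,1],[0,0,0,0,-0.4,0,1],[0,0,0,0,-0.4,0,1],[0,0,0,0,-0.4,0,1],[0,0,0,0,0,0,1],[0,0,0,0,0,0,1]]
  ]
}}

```text
time_s: 15.4
tool_pos: [0.5485, 0.0431, 0.2388]
tool_rot: [[0.422, 0.001, 0.906], [-0.906, -0.0, 0.422], [0.001, -1.0, 0.001]]
ft_force: [0.0, -0.4, -0.2]
finger_gap: 0.0856
```

```bash
python3 - <<'E'
from h import *
s=st()
f=imaging.grab_frame('wrist'); cv2.imwrite('pics/w6.png',f['pixels']); point(f,s['tool_pos'],s['tool_rot'])
W=cloud(f,(np.array(s['tool_pos']),np.array(s['tool_rot']))); Z=W[...,2]; d=np.hypot(W[...,0]-AX[0],W[...,1]-AX[1])
for n,a,b,lo,hi in(('case',.065,.1,.05,.065),('sleeve',.032,.043,.085,.11),('foot',.018,.026,.1,.122),('bar',0,.02,.14,.17)):
    m=(d>a)&(d<b)&(Z>lo)&(Z<hi); print(n,m.sum(),np.median(Z[m]))
E
```

```text
t 15.4 p [0.5485 0.0431 0.2388] yawz 24.98 tilt [ 6.0e-04 -1.0e+00  1.1e-03] F [ 0.05 -0.36 -0.16] T [-0.003 -0.002 -0.027] gap 0.0856 j6 1.091
n 213 line dir 24.060238 mean-angle about AX 24.60953445752945 rmax 0.08812022670203741 axis off line mm 0.6998870224112843
post top expected px [416.23381003 187.2700693 ] foot [408.88602129 181.21530464]
case 13862 0.05993214149143691
sleeve 2193 0.09393742207452832
foot 821 0.10776722322848564
bar 824 0.1495726594700452
```

View pics/w6.png

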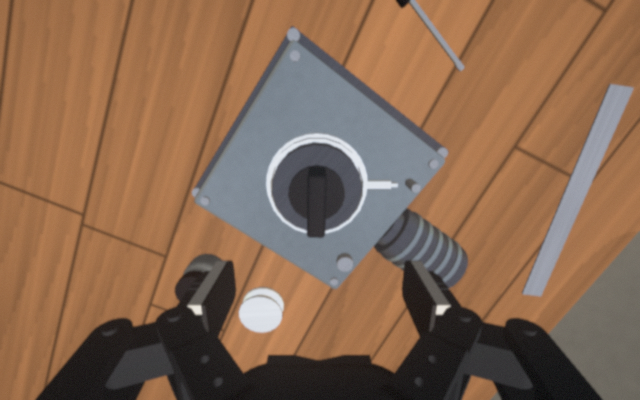

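The final view shows the pointer aimed at the slim post at (413,187). The sleeve's top is at 93.9 mm, so it is home, and the gripper is clear. Handing in.

```bash
python3 -c "
from plant import order; print(order.sign_off())"
```

```text
the job is handed in; nothing more can be done
None
```

The gear unit is in hand drive, with the pointer on the slim post, and I handed the job in after about 15.4 s of robot time. No verdict was reported.

- **Meshing:** I gripped the knob and pressed lightly, with 5–6 N of wrist force, while turning it slowly counter-clockwise. The teeth dropped into the gaps. I then eased the sleeve down about 6 mm from tooth contact onto its stop, and turned the disc about 32° with the knob.
- **Last checks, after letting go:**
  - The sleeve's top measured 93.9 mm, so its origin is at about 83.9 mm, which is fully home.
  - The pointer's angle about the axis is 24.6°. The slim post is at 24.7–24.9°, about 0.5 mm off the pointer's line against the 5 mm allowed.
  - The gripper is open, about 80 mm above the knob, with no contact force.
- **Disagreement:** fitting a line along the pointer itself gave 24.1°, which would put the post about 1–1.5 mm off the line, still inside tolerance.
- **Sideways load:** the wrist showed about 6–7 N of steady sideways force while I held the knob. It went away on release.
- **Not checked:** I did not measure the bystanders' positions afterwards. The arm never went near them, and nothing looked moved in the last picture.

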